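# Turn the backwards cell in a two-bay battery test fixture

## Robot

A 6-joint arm with a two-finger parallel gripper is mounted at the origin on a cart in front of the work surface, level with it; the furniture and walls round the work are solid. World frame = base frame: x ahead of the robot, y to its left, z up, the work surface at z = 0. Lengths are in mm, angles in rad, forces in N, time in s.
With the tool pointing down it reaches from about 275 to 750 mm from the base axis. Payload 10.2 kg.
Tool frame: the origin (TCP) lies between the finger pads; the fingertips stand 11 mm ahead of it and the grasp point (between the pads) lies 8 mm behind it; z points along the fingers, y is the line along which they close (so a half turn about z gives the same grasp; the last joint's range is limited). The gripper opens to 85 mm and grips with 20 to 120 N. Pads are 22 mm wide; open, the fingers measure 114 mm over their backs; the gripper's body (76 mm by 85 mm) begins 54 mm behind the grasp point. The pads swing forward as they close: fully open they stand 13 mm farther back than shut.
Start: joints at [-1.51, 0.313, 1.498, -0, 1.331, -0.223], TCP at [146.99, -504.009, 242.294] pointing down, gripper open.
Joint ranges: [-2.94, 2.94], [-0.97, 2.17], [0.19, 2.56], [-1.23, 4.37], [0.02, 3.11], [-2.88, 2.88]. Speed limits (rad/s): [2.39, 2.39, 3.01, 3.14, 3.14, 3.14].

## Interface

Orientations are given as a unit quaternion [w, x, y, z].
In Python, from rig import sense, eyes, finish_job gives the robot as it stands.
- The arm moves only by the shell command python3 -m jog 'ROWS' [FORCE]. ROWS is JSON, a list of rows, each a list of 7 numbers: the shift along the tool's x, y, z in m, then the turn, a rotation vector about the tool's x, y, z in rad, then the finger opening in m, from 0 to 0.0854. In form: [[dx, dy, dz, rx, ry, rz, gripper], ...]. A call has 1 to 5 rows; each row shifts and turns the commanded pose from where the row before left it, along the tool's axes as they then stand; what a row does not reach is not made up. A row lasts 1/10 s, in which the tool goes at most 50 mm and 8.59 degrees, less where a joint would pass 70% of its speed; a pose out of reach is approached as far as the arm can. A call is refused whole if a number of a shift passes 0.05 or a number of a turn 0.15, either way. A call with a gripper value outside its range is refused whole. The fingers move at their own pace and stop on an object; FORCE is the grip in N (left out, the last holds). Time passes only in rows, so rows that do not move let the fingers close. It gives the time, the measured TCP pose, the force, the opening and the grip force at its end, in the units of the state.
- sense(): the state, without advancing time (a new reading comes with each control period).
- eyes.capture(name): name is "scene" or "top" or "wrist"; returns the picture (400x640x3 uint8, red, green, blue); there is no depth.
- eyes.calibration(name): a dict with "fx", "fy", "cx", "cy" (pixels), "cam_to_world" (4x4, takes a point from camera to world coordinates); the wrist camera has in their place "mount" (4x4, takes a point from camera to tool coordinates, whose origin is the TCP and whose axes are the flange's). Camera axes: x right, y down, z forward; pixel columns grow to the right and rows downward; lengths in mm; the calibration is good to about 2 mm. A picture is of the moment at which its call begins: read the wrist's pose just before it. calibration takes no time and is no camera call.
- finish_job(): hands the job in; it is judged then, once.
The state is a dict: "time_s": time; "joints": joint angles; "dq": joint speeds; "tau": joint torques, N m; "eef_pos": TCP position; "ee_rot": TCP orientation; "force": force on the tool from outside, world axes, zero at the start; "wrist_torque": the same for the moment, N m; "grip_width": opening from 0.0 (shut) to 1.0 (fully open); "grip_force": force on a finger pad.
Only numpy, scipy, OpenCV 4.12 (cv2) and the standard library are available. Lean on these libraries where they do the work, as an engineer would, in place of code of your own. Each camera call takes 0.05 s, during which the arm holds its last target. There are 200 camera calls.

## Task

One of the two blue battery cells in the test fixture was put in backwards: its red-banded end lies at the black spring contact instead of at the red contact block. Take that cell out, turn it end for end and press it back down into the same bay, level and fully home, with its red-banded end at the red block. Leave the other cell in place, don't knock the marker, the reel and the tape about, and let go when you are done.

Things in the scene. Friction and masses are not known exactly. Their poses are not given: they have to be found in the camera images.
- fixture: battery cell test fixture, fixed to the desk: dark plate 164 x 146 x 10 mm with two equal bays side by side, 72 mm apart (left bay at fixture y = +36 mm, right at -36 mm). Origin: centre of the plate's underside, on the desk; x runs along the bays, from the black spring contacts (-x end) to the red contact blocks (+x end); z up. Binding posts behind the bays are 28 mm high
- bay_left (a point): where the middle of a correctly home cell lies in the left bay: on its axis, 30 mm above the desk (underside 17, top 43 mm up); axes as the fixture's. The cell rests along x in two grey V cradles, 8 mm long, 40 mm wide, 27 mm high, 20 mm before and behind this point; between them 32 mm of length is free for fingers on both sides of the cell, down to the plate 10 mm above the desk
- bay_right (a point): the same point of the right bay (fixture y = -36 mm), which is built alike. A cell lowered level from above is centred sideways by the cradles (up to 3 mm off) and lengthways by the sloped mouths of spring contact and red block (up to 3 mm off)
- block_left (a point): red contact block of the left bay, 34 mm wide, 46 mm high: brass contact plate 2 mm behind two guard ribs, 14 mm apart, so that only a cell's button reaches it. Point: on that plate, 36 mm in fixture x from bay_left and 30 mm above the desk; a correctly home cell's button touches it
- block_right (a point): the same point of the right bay's red block
- contact_left (a joint): left bay's black spring contact (24 mm wide, 47 mm high, top sloped): its travel in m along fixture -x. 0 against a cell correctly home, 0.002 against a backwards cell, -0.005 in an empty bay, 0.009 at most. It presses the cell on the block with 3 N (300 N/m). A cell pressed straight down between block and contact forces it back and drops home: under 10 N, but more than the cell's weight
- contact_right (a joint): the same for the right bay's spring contact
- cell_1_mid (a point): rigid battery cell lying in a bay: blue sleeve 26 mm in diameter, 65 mm long, 11 mm wide red band at its positive end, where a metal button (10 mm in diameter) stands out 3.5 mm; the negative end is flat metal; 0.1 kg. It starts backwards, in either bay. Point: on its axis, middle of the sleeve; x axis along the cell to the positive end
- cell_1_plus (a point): tip of the positive button of the backwards cell, on its axis, 36 mm from cell_1_mid
- cell_2_mid (a point): the other cell, of the same kind and look, which lies the right way round in the other bay and stays there. Point and axes as for cell_1_mid
- cell_2_plus (a point): tip of the positive button of the other cell
- soldering_iron: soldering iron in its stand, fixed, left of the fixture; origin under the middle of the iron, which leans up and away from the robot and reaches 200 mm above the desk: stay clear of it or pass above it
- marker_1: Red marker pen lying down, 130 x 11 x 12 mm. It lies near the fixture and is to be left alone; origin at the centre of its underside.
- wick_reel: Small blue reel of desoldering braid lying flat, 34 mm in diameter, 8 mm high. It lies near the fixture and is to be left alone; origin at the centre of its underside.
- tape_roll: Roll of orange tape lying flat, 68 mm in diameter, 29 mm high. It lies near the fixture and is to be left alone; origin at the centre of its underside.
Not all that is in view belongs to the job. Leave any green look-alike of the part that bears cell_1_mid alone.

How it is judged (in metres and radians):
On the way:
1. the backwards cell has been lifted out of its bay (z of cell_1_mid in the frame of fixture above 0.052 m), for 0.1 s.
At the end, for the whole second after the job is handed in: the turned cell lies home in the bay it came from: its middle within 4 mm of that bay's point, along the fixture within 0.1 rad, its button end at the red block; the other cell lies likewise in its own bay, as it did (((distance between cell_1_mid and bay_left below 0.004 m and x of cell_1_plus in the frame of bay_left above 0.031 m and distance between cell_2_mid and bay_right below 0.004 m and x of cell_2_plus in the frame of bay_right above 0.031 m) or (distance between cell_1_mid and bay_right below 0.004 m and x of cell_1_plus in the frame of bay_right above 0.031 m and distance between cell_2_mid and bay_left below 0.004 m and x of cell_2_plus in the frame of bay_left above 0.031 m)) and angle between the x axis of each of cell_1_mid, cell_2_mid and the x axis of fixture, either way round below 0.1 rad); the robot touches nothing.
It fails at once if the other cell is moved by more than 8 mm (distance of cell_2_mid from where it was at the start of the episode above 0.008 m).
It fails at once if the marker is knocked more than 30 mm away (distance of marker_1 from where it was at the start of the episode above 0.03 m).
It fails at once if the braid reel is knocked more than 30 mm away (distance of wick_reel from where it was at the start of the episode above 0.03 m).
It fails at once if the tape roll is knocked more than 30 mm away (distance of tape_roll from where it was at the start of the episode above 0.03 m).
It also fails if it takes over 58 s, if anything falls off the work surface, if the arm or the gripper's body presses on something with over 40 N, if the wrist force passes 120 N, or if a joint passes its speed limit or range.

## Working session

There is one attempt and no reset: what is moved stays moved. The work goes in short steps, Python scripts to look and compute and a shell command to move; the robot and the scene stay as the last step left them, time stands still between calls to the robot, and variables do not carry over. Pictures are saved under pics/ and viewed, at most 10 in all, crops included, and the job is handed in when it is done.

```bash
mkdir -p pics; ls; python3 - <<'E'
from rig import sense, eyes
import cv2, numpy as np
s=sense(); print(s)
ims=[]
for n in ["scene","top"]:
    im=eyes.capture(n); c=eyes.calibration(n); print(n,{k:np.round(v,3).tolist() for k,v in c.items()})
    cv2.imwrite(f"pics/{n}0.png",im[:,:,::-1])
print({k:np.round(v,3).tolist() for k,v in eyes.calibration("wrist").items()})
E
```

```text
pics
{'time_s': 0.0, 'joints': array([-1.51038053e+00,  3.13456912e-01,  1.49844324e+00, -8.03198552e-06,
        1.33098360e+00, -2.23422988e-01]), 'dq': array([ 0.00037469,  0.00102861,  0.00046275, -0.00018917,  0.00075867,
        0.00015477]), 'tau': array([-1.77986194e-04, -4.12267506e+01, -2.59741116e+01, -1.93599399e-04,
        4.14141890e-03,  3.94868820e-06]), 'eef_pos': array([ 146.98241487, -503.75346473,  241.72920798]), 'ee_rot': array([-6.43723980e-04,  9.89945993e-01,  1.41444386e-01,  4.86688636e-05]), 'force': array([ 0.75471092, -0.19298085, -0.6780964 ]), 'wrist_torque': array([-0.00173433, -0.01970101,  0.01411592]), 'grip_force': 0.0, 'grip_width': 0.9996437443999626}
scene {'fx': 452.447, 'fy': 452.447, 'cx': 316.12, 'cy': 200.178, 'cam_to_world': [[0.872, -0.35, 0.344, 211.818], [-0.49, -0.636, 0.596, -726.764], [0.01, -0.688, -0.726, 803.139], [0.0, 0.0, 0.0, 1.0]]}
top {'fx': 465.753, 'fy': 465.753, 'cx': 314.596, 'cy': 201.475, 'cam_to_world': [[-0.01, -0.999, 0.038, 532.312], [-1.0, 0.01, -0.014, -101.935], [0.014, -0.038, -0.999, 1034.253], [0.0, 0.0, 0.0, 1.0]]}
{'fx': 277.137, 'fy': 277.137, 'cx': 323.442, 'cy': 199.423, 'mount': [[-0.001, -0.964, -0.265, 66.749], [1.0, -0.001, 0.0, 1.0], [-0.0, -0.265, 0.964, -131.001], [0.0, 0.0, 0.0, 1.0]]}
```

View pics/top0.png

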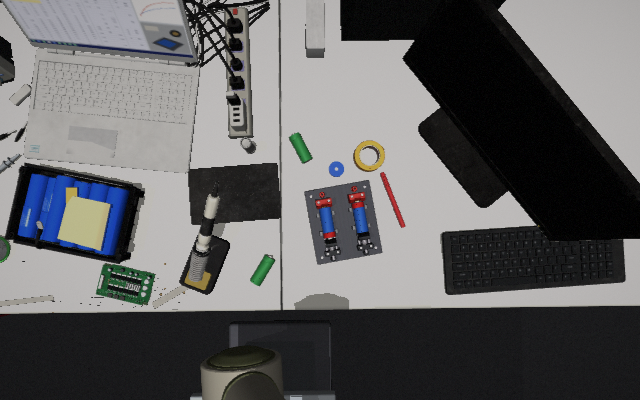

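View pics/scene0.png

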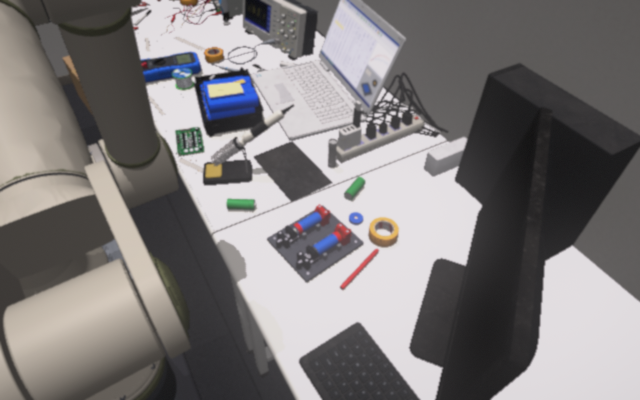

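The top view shows the fixture around (343,222). Its left cell at (326,220) seems to have a red band at the lower, spring end, and the right cell at (360,215) has it at the block. I'll measure both and zoom in.

```bash
cat > h.py <<'E'
import numpy as np, cv2
from scipy.spatial.transform import Rotation as R
from rig import sense, eyes
def T_tool(s):
    q=s["ee_rot"]; T=np.eye(4); T[:3,:3]=R.from_quat([q[1],q[2],q[3],q[0]]).as_matrix(); T[:3,3]=s["eef_pos"]; return T
def cast(c,T,uv,z):
    uv=np.atleast_2d(uv).astype(float)
    d=np.c_[(uv[:,0]-c["cx"])/c["fx"],(uv[:,1]-c["cy"])/c["fy"],np.ones(len(uv))]@T[:3,:3].T
    o=T[:3,3]; return o+d*((z-o[2])/d[:,2])[:,None]
def mask(im,lo,hi):
    return cv2.inRange(cv2.cvtColor(im,cv2.COLOR_RGB2HSV),lo,hi)
def blobs(m,amin):
    cs,_=cv2.findContours(m,cv2.RETR_EXTERNAL,cv2.CHAIN_APPROX_NONE)
    return [c for c in cs if cv2.contourArea(c)>amin]
E
python3 - <<'E'
from h import *
im=cv2.imread("pics/top0.png")[:,:,::-1].copy(); c=eyes.calibration("top"); T=np.array(c["cam_to_world"])
cv2.imwrite("pics/top0z.png",cv2.resize(im[150:280,270:420],None,fx=4.5,fy=4.5,interpolation=cv2.INTER_CUBIC)[:,:,::-1])
roi=np.zeros(im.shape[:2],np.uint8); roi[150:280,290:420]=255
for nm,lo,hi in [("blue",(100,120,60),(130,255,255)),("red",(0,130,80),(6,255,255)),("dark",(0,0,20),(179,90,110))]:
    m=mask(im,lo,hi)&roi
    for b in blobs(m,15 if nm!="dark" else 500):
        r=cv2.minAreaRect(b); P=cast(c,T,cv2.boxPoints(r),10 if nm=="dark" else 36)
        e=[P[1]-P[0],P[2]-P[1]]; e.sort(key=np.linalg.norm); L=e[1]
        print(nm,np.round(r[0]),np.round(P.mean(0)),[round(np.linalg.norm(x)) for x in e],"ang",round(np.degrees(np.arctan2(L[1],L[0])),1))
        if nm=="dark": print(np.round(P))
E
```

```text
blue [360. 220.] [ 531. -213.   36.] [25, 53] ang -170.5
blue [326. 219.] [ 532. -141.   36.] [25, 53] ang -170.0
blue [336. 169.] [ 640. -163.   36.] [30, 30] ang 179.3
red [329. 235.] [ 499. -146.   36.] [9, 25] ang -81.2
red [357. 204.] [ 564. -207.   36.] [9, 24] ang -79.3
red [323. 203.] [ 567. -135.   36.] [18, 35] ang -81.1
red [397. 212.] [ 547. -293.   36.] [9, 68] ang -158.3
red [357. 197.] [ 580. -207.   36.] [18, 34] ang -80.2
red [354. 188.] [ 598. -200.   36.] [11, 11] ang 179.2
red [386. 183.] [ 608. -270.   36.] [9, 48] ang -159.8
dark [343. 222.] [ 526. -178.   10.] [147, 165] ang -170.4
[[ 595.  -91.   10.]
 [ 620. -236.   10.]
 [ 458. -264.   10.]
 [ 433. -119.   10.]]
```

View pics/top0z.png

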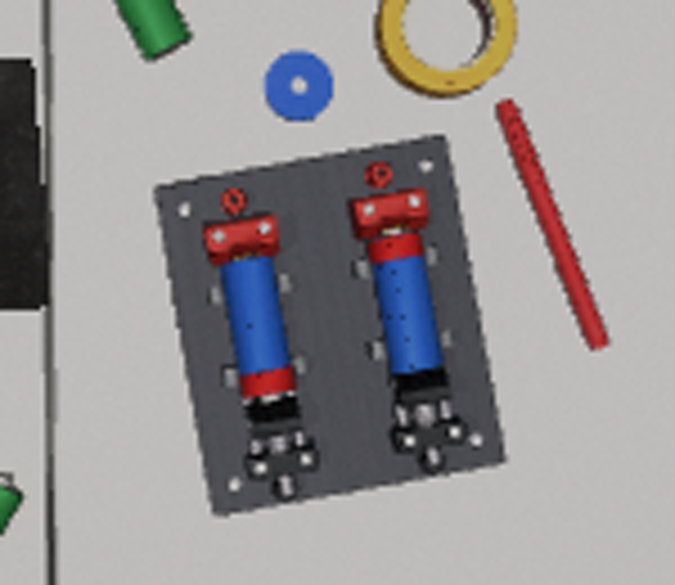

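The left cell is the backwards one: its red band at crop (268,382) is by the black spring. The fixture measures 147 x 165 mm, as it should, and its yaw is about 9.8°. Cell mid is at about (526,-142). Going above it.

```bash
python3 -m jog '[[0.031,-0.016,0,0,0,0,0.085],[0.031,-0.016,0,0,0,0,0.085],[0.031,-0.016,0,0,0,0,0.085],[0.031,-0.016,0,0,0,0,0.085],[0.031,-0.016,0,0,0,0,0.085]]'
python3 -m jog '[[0.031,-0.016,0,0,0,0,0.085],[0.031,-0.016,0,0,0,0,0.085],[0.031,-0.016,0,0,0,0,0.085],[0.031,-0.016,0,0,0,0,0.085],[0.031,-0.016,0,0,0,0,0.085]]'
python3 -m jog '[[0.031,-0.016,0,0,0,0,0.085],[0.031,-0.016,0,0,0,0,0.085],[0.031,-0.016,0,0,0,0,0.085],[0.031,-0.016,0,0,0,0,0.085],[0.031,-0.016,0,0,0,0,0.085]]'
python3 -m jog '[[0,0,0.02,0,0,0.113,0.085],[0,0,0.02,0,0,0,0.085],[0,0,0,0,0,0,0.085],[0,0,0,0,0,0,0.085]]'
python3 - <<'E'
from h import *
s=sense(); im=eyes.capture("wrist"); cv2.imwrite("pics/w1.png",im[:,:,::-1])
T=T_tool(s)
print(s["eef_pos"],np.degrees(np.arctan2(T[1,0],T[0,0])),s["joints"],s["force"],s["time_s"])
np.save("T1.npy",T)
E
```

```text
time_s: 0.6
eef_pos: [274.2, -382.6, 242.1]
ee_rot: [-0.0, 0.99, 0.141, -0.0]
force: [0.3, -1.4, 0.4]
grip_width: 0.993
grip_force: 0.0
time_s: 1.1
eef_pos: [400.6, -262.4, 242.1]
ee_rot: [-0.0, 0.99, 0.141, -0.0]
force: [-0.5, -0.7, 0.4]
grip_width: 0.998
grip_force: 0.0
time_s: 1.6
eef_pos: [527.0, -142.1, 242.0]
ee_rot: [-0.0, 0.99, 0.141, -0.0]
force: [0.3, 0.2, 0.2]
grip_width: 0.997
grip_force: 0.0
time_s: 2.0
eef_pos: [526.2, -143.5, 202.7]
ee_rot: [-0.0, 0.996, 0.085, -0.0]
force: [0.3, 0.1, -0.3]
grip_width: 0.992
grip_force: 0.0
[ 526.20080277 -143.51189761  202.65254413] 9.798545007980943 [-4.81129860e-01  3.90512355e-01  1.49520579e+00 -1.55009954e-05
  1.25614759e+00  9.18654411e-01] [ 0.25795058  0.0703554  -0.30689596] 2.0
```

View pics/w1.png

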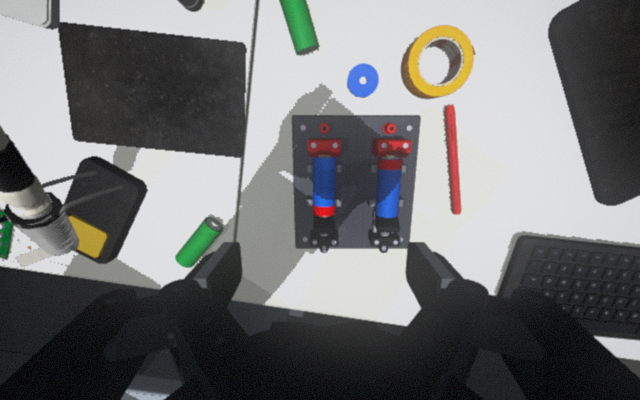

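The wrist view shows the left cell at (324,185) with its red band at (323,211), next to the black contact, and the fingers either side of column 325. Measuring from here.

```bash
cat > m.py <<'E'
from h import *
def meas(im,T,zc=32,roi=None):
    c=eyes.calibration("wrist"); W=T@np.array(c["mount"])
    for nm,lo,hi,z in [("blue",(100,120,50),(130,255,255),zc),("red",(0,130,70),(6,255,255),zc),("plate",(0,0,20),(179,90,110),10)]:
        m=mask(im,lo,hi)
        if roi: k=np.zeros_like(m); k[roi[0]:roi[1],roi[2]:roi[3]]=255; m&=k
        for b in blobs(m,60 if nm!="plate" else 4000):
            r=cv2.minAreaRect(b); P=cast(c,W,cv2.boxPoints(r),z)
            e=[P[1]-P[0],P[2]-P[1]]; e.sort(key=np.linalg.norm); L=e[1]
            print(nm,np.round(r[0]),np.round(P.mean(0),1),"tool",np.round((np.linalg.inv(T)@np.r_[P.mean(0),1])[:2],1),[round(np.linalg.norm(x),1) for x in e],"ang",round(np.degrees(np.arctan(L[1]/L[0])),1))
E
python3 - <<'E'
from m import *
meas(cv2.imread("pics/w1.png")[:,:,::-1].copy(),np.load("T1.npy"),33,(105,252,285,430))
E
```

```text
blue [388. 194.] [ 529.  -217.2   33. ] tool [-9.8 73.1] [np.float64(25.1), np.float64(56.2)] ang 9.2
blue [324. 182.] [ 530.1 -144.5   33. ] tool [3.7 1.7] [np.float64(23.8), np.float64(54.1)] ang 10.4
red [321. 211.] [ 496.4 -146.7   33. ] tool [-29.9  -1.9] [np.float64(10.7), np.float64(19.1)] ang -87.7
red [394. 146.] [ 582.1 -211.6   33. ] tool [43.5 76.6] [np.float64(13.9), np.float64(34.1)] ang -82.3
red [323. 147.] [ 567.9 -136.5   33. ] tool [42.4  0.2] [np.float64(16.1), np.float64(31.1)] ang -77.8
red [389. 128.] [ 598.8 -202.    33. ] tool [61.6 70.1] [np.float64(9.2), np.float64(12.6)] ang -80.3
plate [360. 183.] [ 526.8 -189.5   10. ] tool [-7.2 45.4] [np.float64(153.1), np.float64(166.2)] ang 8.0
```

```bash
python3 -m jog '[[-0.001,0,0.04,0,0,0,0.06],[-0.001,0,0.04,0,0,0,0.06],[0,0,0.03,0,0,0,0.06],[0,0,0.0,0,0,0,0.06],[0,0,0,0,0,0,0.06]]' 30
python3 - <<'E'
from m import *
s=sense(); im=eyes.capture("wrist"); cv2.imwrite("pics/w2.png",im[:,:,::-1])
T=T_tool(s); np.save("T2.npy",T); print(s["eef_pos"])
meas(im,T,33)
E
```

```text
time_s: 2.55
eef_pos: [525.0, -144.3, 93.9]
ee_rot: [0.001, 0.996, 0.085, 0.001]
force: [-0.1, -0.3, 0.2]
grip_width: 0.701
grip_force: 0.0
[ 524.97000033 -144.28691651   93.93452281]
blue [419. 228.] [ 528.8 -216.5   33. ] tool [-8.6 71.8] [np.float64(26.8), np.float64(57.5)] ang 7.9
blue [324. 211.] [ 529.6 -144.6   33. ] tool [4.4 1.1] [np.float64(24.5), np.float64(56.5)] ang 10.7
blue [382.  55.] [ 637.9 -163.4   33. ] tool [108.  38.] [np.float64(28.3), np.float64(29.8)] ang 14.1
red [515. 224.] [ 544.  -285.5   33. ] tool [ -5.4 142.3] [np.float64(7.3), np.float64(23.1)] ang 20.3
red [434. 159.] [ 580.6 -213.3   33. ] tool [43.  77.4] [np.float64(17.6), np.float64(37.0)] ang -82.7
red [321. 158.] [ 568.3 -136.    33. ] tool [44.  -0.9] [np.float64(15.3), np.float64(32.2)] ang -78.7
red [427. 129.] [ 599.4 -203.    33. ] tool [63.3 70.4] [np.float64(8.6), np.float64(8.9)] ang 82.4
red [513. 107.] [ 622.4 -255.5   33. ] tool [ 77. 126.] [np.float64(7.8), np.float64(16.6)] ang 20.2
plate [ 34. 248.] [445.3  90.2  10. ] tool [ -38.9 -244.7] [np.float64(52.4), np.float64(139.5)] ang -3.9
plate [319. 199.] [ 499.1 -147.1   10. ] tool [-26.1  -1.7] [np.float64(361.0), np.float64(429.6)] ang -80.2
```

View pics/w2.png

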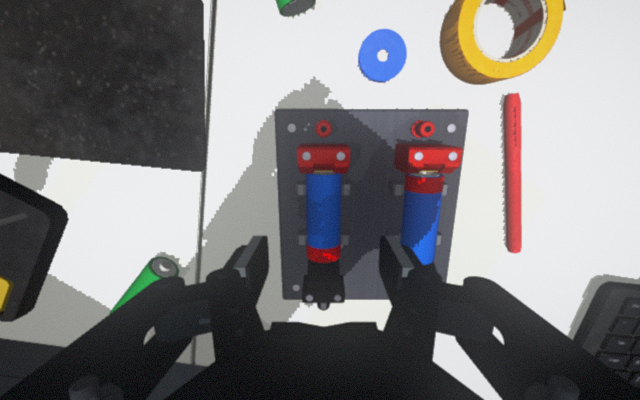

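Cell centred between the fingers at column 324; cradle tips at rows about 189 and 240. I'll use the cradles to find the bay centre lengthways.

```bash
python3 - <<'E'
from m import *
T=np.load("T2.npy"); c=eyes.calibration("wrist"); W=T@np.array(c["mount"])
im=cv2.imread("pics/w2.png")[:,:,::-1].copy(); g=cv2.cvtColor(im,cv2.COLOR_RGB2GRAY)
for a,b in [(299,304),(343,348)]:
    print(g[180:252,a:b].mean(1).round().astype(int).tolist())
uv=[(301,189),(346,188),(301,240),(346,240),(324,171),(323,247),(323,262)]
P=cast(c,W,uv,27); print(np.round((np.c_[P,np.ones(7)]@np.linalg.inv(T).T)[:,:2],1))
E
```

```text
[62, 57, 56, 59, 70, 88, 90, 91, 89, 90, 88, 89, 90, 91, 83, 68, 58, 59, 55, 55, 57, 57, 58, 56, 57, 54, 54, 56, 54, 56, 56, 55, 56, 55, 54, 53, 55, 55, 57, 61, 62, 60, 61, 62, 60, 61, 59, 58, 56, 52, 53, 49, 53, 53, 58, 71, 85, 87, 87, 86, 86, 86, 88, 85, 81, 65, 58, 61, 59, 60, 60, 58]
[49, 50, 48, 49, 65, 79, 82, 82, 76, 75, 75, 76, 75, 76, 70, 60, 53, 51, 50, 50, 50, 50, 51, 47, 49, 52, 50, 48, 50, 50, 51, 52, 49, 51, 49, 48, 49, 49, 48, 50, 50, 48, 51, 47, 50, 49, 49, 49, 48, 47, 46, 46, 47, 45, 52, 61, 72, 73, 74, 74, 74, 76, 75, 74, 71, 60, 51, 51, 51, 52, 51, 51]
[[ 20.5 -15.4]
 [ 21.2  17.6]
 [-19.9 -16.3]
 [-19.9  18.4]
 [ 33.8   1.5]
 [-25.8   0.6]
 [-38.7   0.6]]
```

```bash
python3 -m jog '[[0,0.0005,0.03,0,0,0,0.06],[0,0,0.025,0,0,0,0.06],[0,0,0.014,0,0,0,0.06],[0,0,0,0,0,0,0.06]]' 30
python3 -m jog '[[0,0,0,0,0,0,0.035],[0,0,0,0,0,0,0.03],[0,0,0,0,0,0,0.02],[0,0,0,0,0,0,0.015],[0,0,0,0,0,0,0.015]]' 30
```

```text
time_s: 3.0
eef_pos: [524.3, -144.3, 23.3]
ee_rot: [-0.0, 0.996, 0.085, -0.0]
force: [-0.1, 0.2, 0.4]
grip_width: 0.702
grip_force: 0.0
time_s: 3.5
eef_pos: [525.0, -144.2, 24.8]
ee_rot: [0.0, 0.996, 0.085, 0.001]
force: [-0.5, 3.2, 6.4]
grip_width: 0.292
grip_force: 29.1
```

Gripped: the opening reads 25 mm, about the cell's diameter. Lift and look.

```bash
python3 -m jog '[[0,0,0,0,0,0,0.01],[0,0,-0.01,0,0,0,0.01],[0,0,-0.01,0,0,0,0.01],[0,0,-0.02,0,0,0,0.01],[0,0,-0.03,0,0,0,0.01]]' 60
python3 -m jog '[[0,0,-0.04,0,0,0,0.01],[0,0,0,0,0,0,0.01],[0,0,0,0,0,0,0.01]]'
python3 - <<'E'
from m import *
s=sense(); im=eyes.capture("wrist"); cv2.imwrite("pics/w3.png",im[:,:,::-1])
T=T_tool(s); np.save("T3.npy",T); print(s["eef_pos"],s["joints"])
meas(im,T,s["eef_pos"][2]+8)
E
```

```text
time_s: 4.0
eef_pos: [523.5, -144.0, 93.8]
ee_rot: [-0.001, 0.996, 0.085, -0.001]
force: [0.7, 0.5, -1.4]
grip_width: 0.282
grip_force: 59.1
time_s: 4.3
eef_pos: [524.3, -144.4, 134.3]
ee_rot: [0.001, 0.996, 0.085, 0.001]
force: [0.3, -0.2, -2.1]
grip_width: 0.282
grip_force: 59.2
[ 524.2867763  -144.36594913  134.31158979] [-4.84101227e-01  4.60047285e-01  1.58420801e+00 -3.10562380e-04
  1.09580484e+00  9.16033757e-01]
blue [324. 252.] [ 529.2 -144.5  142.3] tool [4.8 1. ] [np.float64(24.3), np.float64(61.8)] ang 8.3
blue [404. 211.] [ 557.6 -177.9  142.3] tool [27.2 38.7] [np.float64(13.9), np.float64(29.9)] ang 9.1
blue [373.  65.] [ 616.  -149.9  142.3] tool [89.4 21. ] [np.float64(15.3), np.float64(15.9)] ang -4.0
red [415. 152.] [ 584.9 -175.9  142.3] tool [54.4 41.4] [np.float64(9.2), np.float64(19.2)] ang -80.3
red [323. 152.] [ 578.5 -135.9  142.3] tool [54.9  0.8] [np.float64(9.1), np.float64(18.3)] ang -80.3
red [406. 127.] [ 594.9 -169.5  142.3] tool [65.3 36.8] [np.float64(5.0), np.float64(7.3)] ang -80.3
red [485. 166.] [ 582.8 -208.7  142.3] tool [46.7 73.4] [np.float64(4.6), np.float64(61.7)] ang 20.4
plate [ 38. 230.] [439.5 126.   10. ] tool [ -37.7 -281. ] [np.float64(86.5), np.float64(144.0)] ang -25.4
plate [320. 200.] [ 481.  -149.7   10. ] tool [-43.7  -2.2] [np.float64(430.3), np.float64(510.1)] ang -80.2
```

View pics/w3.png

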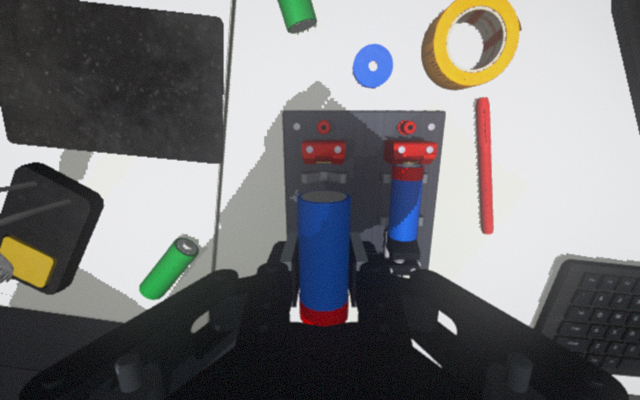

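The cell is held level, flat end at rows 191–203, red band at rows about 307–325 (robot side). I'll work out where it sits in the tool frame.

```bash
python3 - <<'E'
from m import *
T=np.load("T3.npy"); c=eyes.calibration("wrist"); W=T@np.array(c["mount"]); zt=T[2,3]
im=cv2.imread("pics/w3.png")[:,:,::-1].copy(); hsv=cv2.cvtColor(im,cv2.COLOR_RGB2HSV)
m=mask(im,(100,120,30),(130,255,255))
for col in (318,324,330):
    r=np.where(m[170:330,col])[0]+170; print(col,r.min(),r.max())
print(hsv[184:210,324].tolist()); print(hsv[296:330:1,324].tolist())
f=lambda uv,z:np.round((np.linalg.inv(T)@np.r_[cast(c,W,uv,z)[0],1])[:2],1)
r=np.where(m[170:330,324])[0]+170
print("flat top rim",f((324,r.min()-.5),zt+18.2),"band edge",f((324,r.max()+.5),zt+18.2),"flat low rim",f((324,191),zt-7.8))
for row in (220,240): 
    q=np.where(m[row,280:370])[0]+280; print(row,q.min(),q.max(),f((q.mean(),row),zt+10))
E
```

```text
318 203 310
324 202 310
330 203 310
[[111, 43, 59], [116, 30, 69], [105, 31, 66], [120, 20, 64], [103, 36, 64], [108, 47, 71], [116, 53, 67], [120, 10, 75], [165, 7, 76], [150, 3, 73], [120, 10, 74], [108, 16, 79], [140, 10, 78], [40, 10, 73], [120, 10, 80], [0, 0, 70], [30, 7, 74], [108, 43, 77], [112, 127, 92], [111, 176, 119], [110, 190, 146], [108, 213, 146], [111, 199, 142], [110, 203, 146], [110, 202, 144], [109, 215, 142]]
[[110, 208, 125], [110, 204, 124], [109, 227, 119], [110, 218, 124], [109, 204, 125], [109, 212, 124], [109, 220, 125], [110, 212, 124], [110, 210, 126], [108, 229, 119], [112, 199, 122], [109, 209, 122], [111, 211, 123], [110, 219, 122], [116, 149, 113], [162, 157, 86], [176, 239, 115], [177, 230, 120], [177, 234, 120], [179, 238, 117], [177, 244, 119], [177, 231, 119], [177, 236, 120], [176, 244, 120], [178, 240, 121], [178, 217, 121], [179, 223, 120], [176, 232, 120], [178, 255, 117], [179, 223, 112], [176, 192, 73], [169, 76, 37], [81, 71, 25], [100, 26, 30]]
flat top rim [35.   1.2] band edge [-18.7   1.2] flat low rim [33.3  1.3]
220 298 349 [23.8  1. ]
240 298 350 [13.8  1.3]
```

```bash
for i in 1 2 3 4; do python3 -m jog '[[0,0,0,0,0,-0.1496,0.01],[0,0,0,0,0,-0.1496,0.01],[0,0,0,0,0,-0.1496,0.01],[0,0,0,0,0,-0.1496,0.01],[0,0,0,0,0,-0.1496,0.01]]' | grep -A1 eef; done
python3 -m jog '[[0,0,0,0,0,-0.1496,0.01],[0,0,0,0,0,0,0.01],[0,0,0,0,0,0,0.01],[0,0,0,0,0,0,0.01]]'
python3 - <<'E'
from m import *
s=sense(); im=eyes.capture("wrist"); cv2.imwrite("pics/w4.png",im[:,:,::-1])
T=T_tool(s); np.save("T4.npy",T); print(s["eef_pos"],s["joints"],np.degrees(np.arctan2(T[1,0],T[0,0])))
d=np.array([527.5,-143.8,0])-s["eef_pos"]; print("to go in tool",T[:3,:3].T@d)
E
```

```text
eef_pos: [523.6, -144.0, 131.9]
ee_rot: [-0.001, 0.895, 0.446, -0.001]
eef_pos: [523.6, -144.0, 131.9]
ee_rot: [-0.001, 0.67, 0.742, -0.0]
eef_pos: [523.6, -144.0, 131.9]
ee_rot: [-0.002, 0.353, 0.936, 0.0]
eef_pos: [523.6, -144.0, 131.9]
ee_rot: [-0.001, -0.014, 1.0, 0.001]
time_s: 6.75
eef_pos: [524.1, -144.2, 132.9]
ee_rot: [-0.0, -0.084, 0.996, 0.0]
force: [0.6, -0.1, -1.1]
grip_width: 0.279
grip_force: 59.2
[ 524.10064995 -144.15056918  132.86268662] [-4.84011384e-01  4.62502002e-01  1.58464051e+00 -5.14247440e-05
  1.09535064e+00 -2.22266398e+00] -170.38118352614396
to go in tool [ -3.50892962  -0.29012117 132.85998351]
```

View pics/w4.png

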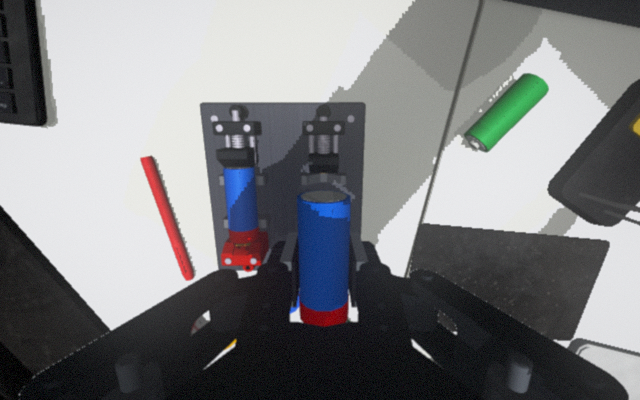

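Turned: the banded end now faces the red blocks, and the bay's contact lines up at column 323 with the cell at 324. Shifting -3 mm along tool x and lowering to just above the mouths.

```bash
python3 -m jog '[[-0.003,0,0.03,0,0,0,0.01],[0,0,0.03,0,0,0,0.01],[0,0,0.014,0,0,0,0.01],[0,0,0,0,0,0,0.01],[0,0,0,0,0,0,0.01]]' 100
python3 - <<'E'
from m import *
s=sense(); im=eyes.capture("wrist"); cv2.imwrite("pics/w5.png",im[:,:,::-1])
T=T_tool(s); np.save("T5.npy",T); print(s["eef_pos"])
E
```

```text
time_s: 7.3
eef_pos: [527.5, -143.9, 59.8]
ee_rot: [0.0, -0.085, 0.996, -0.0]
force: [0.5, 0.2, -1.8]
grip_width: 0.271
grip_force: 98.1
[ 527.53669846 -143.87471301   59.83754002]
```

View pics/w5.png

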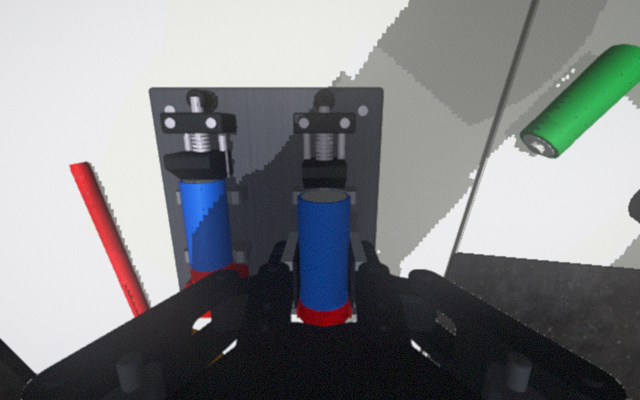

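Lined up with the bay in the picture (cell column 324, contact column 323). Lower in small steps and watch the force.

```bash
python3 -m jog '[[0,0,0.005,0,0,0,0.01],[0,0,0.005,0,0,0,0.01],[0,0,0.003,0,0,0,0.01],[0,0,0.003,0,0,0,0.01],[0,0,0,0,0,0,0.01]]' | egrep 'eef|force'
python3 -m jog '[[0,0,0.003,0,0,0,0.01],[0,0,0.003,0,0,0,0.01],[0,0,0,0,0,0,0.01]]' | egrep 'eef|force|rot'
```

```text
eef_pos: [527.5, -143.8, 43.2]
force: [1.9, -0.0, -0.5]
grip_force: 98.1
eef_pos: [527.2, -143.7, 36.9]
ee_rot: [-0.0, -0.085, 0.996, 0.0]
force: [2.5, -1.1, -2.6]
grip_force: 98.4
```

```bash
python3 -m jog '[[0,0,0.003,0,0,0,0.01],[0,0,0.003,0,0,0,0.01],[0,0,0.002,0,0,0,0.01],[0,0,0.002,0,0,0,0.01],[0,0,0,0,0,0,0.01]]' | egrep 'eef|force|rot'
python3 -m jog '[[0,0,0.001,0,0,0,0.01],[0,0,0.001,0,0,0,0.01],[0,0,0,0,0,0,0.01]]' | egrep 'eef|force|rot'
```

```text
eef_pos: [526.3, -143.6, 26.7]
ee_rot: [-0.001, -0.085, 0.996, 0.0]
force: [-5.2, -2.1, -0.1]
grip_force: 98.6
eef_pos: [526.4, -143.7, 25.2]
ee_rot: [-0.001, -0.085, 0.996, 0.0]
force: [-7.8, -1.8, 5.1]
grip_force: 99.4
```

```bash
python3 -m jog '[[0.001,0,0.001,0,0,0,0.01],[0,0,0.0005,0,0,0,0.01],[0,0,0,0,0,0,0.01]]' | egrep 'eef|force|rot'
python3 -m jog '[[0,0,0,0,0,0,0.028],[0,0,0,0,0,0,0.04],[0,0,0,0,0,0,0.055],[0,0,0,0,0,0,0.055],[0,0,0,0,0,0,0.055]]' 30 | egrep 'eef|force|rot|width'
python3 -m jog '[[0,0,-0.02,0,0,0,0.055],[0,0,-0.04,0,0,0,0.055],[0,0,-0.04,0,0,0,0.055],[0,0,-0.04,0,0,0,0.055],[0,0,0,0,0,0,0.055]]' | egrep 'eef|force|rot|width'
python3 - <<'E'
from m import *
s=sense(); im=eyes.capture("wrist"); t=eyes.capture("top"); sc=eyes.capture("scene")
z=lambda a,f:cv2.resize(a,None,fx=f,fy=f,interpolation=cv2.INTER_CUBIC)
a=z(im[40:340,140:420],1.4); b=z(sc[190:290,255:375],3.3)
h=max(a.shape[0],b.shape[0]); p=lambda x:cv2.copyMakeBorder(x,0,h-x.shape[0],0,0,cv2.BORDER_CONSTANT)
cv2.imwrite("pics/end.png",np.hstack([p(a),p(b)])[:,:,::-1]); print(h,a.shape,b.shape)
T=T_tool(s); meas(im,T,33,(60,300,170,400)); print(s["time_s"])
E
```

```text
eef_pos: [526.4, -143.9, 25.0]
ee_rot: [0.0, -0.085, 0.996, -0.0]
force: [-5.7, 1.7, 15.7]
grip_force: 100.1
eef_pos: [526.2, -143.9, 23.7]
ee_rot: [-0.0, -0.085, 0.996, 0.0]
force: [0.1, -0.4, 0.8]
grip_width: 0.646
grip_force: 0.0
eef_pos: [528.3, -144.8, 169.0]
ee_rot: [0.004, -0.085, 0.996, -0.003]
force: [-0.0, -0.6, -1.1]
grip_width: 0.644
grip_force: 0.0
420 (420, 392, 3) (330, 396, 3)
blue [290. 276.] [ 627.9 -167.1   33. ] tool [-93.3 -38.1] [np.float64(28.9), np.float64(30.5)] ang 8.6
blue [326. 184.] [ 520.7 -146.1   33. ] tool [8.7 0.8] [np.float64(23.9), np.float64(56.4)] ang 10.6
blue [253. 184.] [ 532.6 -216.4   33. ] tool [  9.  -70.4] [np.float64(26.0), np.float64(55.5)] ang 10.3
red [248. 234.] [ 585.9 -216.6   33. ] tool [-43.5 -79.7] [np.float64(20.0), np.float64(23.8)] ang -86.9
red [191. 214.] [ 574.8 -275.6   33. ] tool [ -22.6 -135.9] [np.float64(8.8), np.float64(69.2)] ang 20.6
red [174. 164.] [ 526.  -293.9   33. ] tool [  28.6 -145.7] [np.float64(8.7), np.float64(31.3)] ang 21.9
plate [266. 199.] [ 564.8 -204.9   10. ] tool [-24.5 -64.4] [np.float64(183.1), np.float64(238.6)] ang -0.6
10.25
```

View pics/end.png

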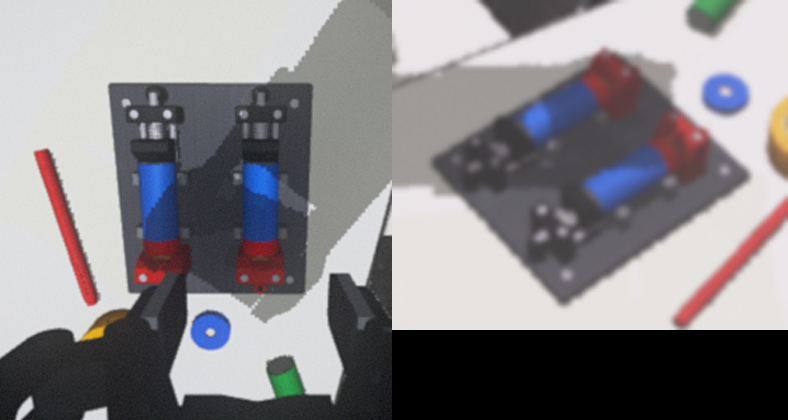

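Both cells now look alike: same rows in the wrist view, blue centres at tool x 8.7 and 9.0 mm, bands at the red blocks and contacts at equal travel. The gripper is well clear, so I'm handing in.

```bash
python3 -c "
from rig import finish_job; print(finish_job())"
```

```text
the job is handed in; nothing more can be done
None
```

I turned the backwards cell in the left bay and pressed it home with its red band at the red block. I then let go and handed the job in at about 10 s; the final pictures show both cells lying alike, but no verdict came back.

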